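# Shift the line selector into the third slot

### The job

Change the water-line selector over to the third line: nudge its gear-stick lever along the H-shaped gate, out of the left-hand slot to the cross channel, across to the right, then forward (away from the robot) until it is fully home in the third slot, the far right one. Push gently from the side and do not grip the lever, keep it out of the fourth slot (near right), leave the small things round the selector where they are, and end with the hand clear.

Things in the scene. Friction and masses are not known exactly. Their poses are not given: they have to be found in the camera images.
- selector: the line selector: a grey box fixed to the bench, on a 160 x 130 mm base flange; 128 (x) x 108 (y) x 100 mm high, an aluminium gate plate as its top, hose barbs on its back. Origin at the centre of its underside on the bench; its x axis points forward (away from the robot, to within 0.4 rad), y left, z up.
- gate_centre (a point): centre of the H gate, on the plate's top face, 100 mm above the bench; axes as the selector's. The H: two straight channels 14 mm wide along x, at y = +20 mm (left) and y = -20 mm (right), with ends at x = +41 and -41 mm, joined by one cross channel 14 mm wide along y at x = 0. Slots are told by small studs beside their ends: one = far left, two = near left, three = far right, four = near right
- third_slot (a point): on the plate's top face, where the middle of the lever's stem stands when it is fully home in the third (far right) slot: x = +34.5, y = -20 mm from the gate's centre
- lever_grip (a point): a point inside the lever's black grip, on its axis, 150 mm along the lever from the pivot. The pivot lies 85 mm below the gate's centre (15 mm above the bench). The grip is a round handle 20 to 28 mm in diameter, thickest 10 mm above this point, reaching from 38 mm below to 30 mm above the point along the lever; below it a 10 mm steel stem runs down through the gate. The point's z axis points up along the lever. Height over the bench 0.15 to 0.165 m
- shift (a joint): lean of the lever forward (+) or back (-) along the selector's x, rad: -0.40 to 0.40 at the slot ends, 0 in the cross channel. Starts anywhere from -0.38 to 0.38. Stays where it is left: friction of 0.16 N m, about 1.1 N at the grip
- select (a joint): lean of the lever to the right (+) or left (-), about the selector's x, rad: -0.245 in the left channel (where it starts), +0.245 in the right one. It changes only while shift is within about 0.03 of 0, as the gate blocks it elsewhere. Same friction. Grip point from the gate's centre, selector axes: x = 150 sin(shift), y = -150 cos(shift) sin(select), z = 150 cos(shift) cos(select) - 85 mm
- vial_5: bystander: sample vial with a screw cap, 27 mm across, 68 mm high, standing to the right of the selector; origin at its foot
- air_stone: bystander: blue air stone lying, 25 x 58 x 25 mm; origin under its centre
- pvc_tee: bystander: light-green pipe tee lying, 60 x 80 x 39 mm; origin under its centre
- pvc_elbow: bystander: grey pipe elbow, 58 x 58 x 41 mm; origin under its centre
- drip_valve_1: bystander: small in-line drip valve, 34 x 48 x 17 mm; origin under its centre
- forceps: bystander: steel forceps lying, 18 x 138 x 10 mm; origin under their centre

How it is judged:
On the way:
1. the lever has crossed to the right-hand channel along the cross channel (value of joint select above 0.19 rad and value of joint shift between -0.15 and 0.15 rad), for 0.1 s.
At the end, for the whole second after the job is handed in: The lever rests at the far end of the right-hand channel (shift over 0.34 of 0.40 rad, select over 0.19 rad) and is still (value of joint shift above 0.34 rad and value of joint select above 0.19 rad and velocity of joint shift between -0.05 and 0.05 rad/s); the robot touches nothing.
It fails at once if the lever was gripped, or forced with more than 25 N (contact force between the fingers and shift above 25 N).
It fails at once if the lever went into the fourth slot (value of joint select above 0.1 rad and value of joint shift below -0.2 rad).
It fails at once if a bystander was moved by more than 20 mm (distance of any of vial_5, air_stone, pvc_tee, pvc_elbow, drip_valve_1, forceps from where it was at the start of the episode above 0.02 m).
It also fails if it takes over 64 s, if anything falls off the work surface, if the arm or the gripper's body presses on something with over 40 N, if the wrist force passes 120 N, or if a joint passes its speed limit or range.

### The arm

A 7-joint arm with a two-finger parallel gripper is mounted at the origin on a cart in front of the work surface, level with it; the furniture and walls round the work are solid. World frame = base frame: x ahead of the robot, y to its left, z up, the work surface at z = 0. Lengths are in m, angles in rad, forces in N, time in s.
With the tool pointing down it reaches from about 0.4 to 0.75 m from the base axis. Payload 19.5 kg.
Tool frame: the origin (TCP) lies between the finger pads; the fingertips stand 14 mm ahead of it and the grasp point (between the pads) lies 5 mm behind it; z points along the fingers, y is the line along which they close (so a half turn about z gives the same grasp; the last joint's range is limited). The gripper opens to 85 mm and grips with 20 to 120 N. Pads are 22 mm wide; open, the fingers measure 114 mm over their backs; the gripper's body (76 mm by 85 mm) begins 54 mm behind the grasp point. The pads swing forward as they close: fully open they stand 13 mm farther back than shut.
Start: joints at [-0.042, 0.707, -0.028, 1.485, 0.022, 0.951, -0.075], TCP at [0.575, 0, 0.245] pointing down, gripper open.
Joint ranges: [-2.71, 2.71], [-0.32, 2.16], [-1.57, 1.52], [0, 2.45], [-1.46, 4.6], [0, 2.02], [-2.83, 2.83]. Speed limits (rad/s): [1.89, 1.89, 2.57, 2.57, 3.01, 3.01, 3.01].

### API

Orientations are given as a 3x3 rotation matrix whose columns are the frame's x, y, z axes.
In Python, from cell import get_state, camera, hand_in gives the robot as it stands.
- The arm moves only by the tool arm_command, never from a script. Its argument "motion" is a list of rows, each an object of numbers: "rx", "ry", "rz": the turn, a rotation vector about the tool's x, y, z in degrees; "dx", "dy", "dz": the shift along the tool's x, y, z in mm; "hand": the opening, from -1 (shut) to 1 (fully open). A call has 1 to 5 rows; each row is the pose to reach, as a shift and turn from the pose commanded when the call began, along the tool's axes at that moment; what a row does not reach only later rows make up. A row lasts 1/12 s, in which the tool goes at most 41.7 mm and 7.16 degrees, less where a joint would pass 70% of its speed; a pose out of reach is approached as far as the arm can. A call with a gripper value outside its range is refused whole. The fingers move at their own pace and stop on an object; the grip force is fixed at half the most. Time passes only in rows, so rows that repeat a pose let the fingers close. It gives the time, the measured TCP pose, the force, the opening and the grip force at its end, in the units of the state.
- get_state(): the state, without advancing time (a new reading comes with each control period).
- camera(name): name is "scene" or "side" or "wrist"; returns a dict with "frame" (400x640x3 uint8, red, green, blue), "depth" (400x640 float32, m along the optical axis (not along the pixel's ray), 0 where there is no reading), "fov_y" (degrees; the focal length in pixels is half the picture's height over the tangent of half this angle, whatever the lens; pixels are square), "cx", "cy" (the principal point, pixels), "extrinsics" (4x4, takes a point from camera to world coordinates). Camera axes: x right, y down, z forward; pixel columns grow to the right and rows downward; lengths in m; the calibration is good to about 2 mm. The wrist camera is an equidistant fisheye: a pixel r from the principal point sees the ray r / f radians off the axis. A picture is of the moment at which its call begins.
- hand_in(): hands the job in; it is judged then, once.
The state is a dict: "time_s": time; "joint_pos": joint angles; "qvel": joint speeds; "tau": joint torques, N m; "tool_pos": TCP position; "tcp_rot": TCP orientation; "ft_force": force on the tool from outside, world axes, zero at the start; "wrist_torque": the same for the moment, N m; "finger_gap": finger opening in m; "grasp_force": force on a finger pad.
Only numpy, scipy, OpenCV 4.12 (cv2) and the standard library are available. Lean on these libraries where they do the work, as an engineer would, in place of code of your own. Each camera call takes 0.05 s, during which the arm holds its last target. There are 200 camera calls.

## Working session

There is one attempt and no reset: what is moved stays moved. The work goes in short steps, Python scripts to look and compute and a tool call to move; the robot and the scene stay as the last step left them, time stands still between calls to the robot, and variables do not carry over. Pictures are saved under pics/ and viewed, at most 10 in all, crops included, and the job is handed in when it is done.

Besides the shell and the picture viewer there is one more tool, called after ">>>" as a command line: name --argument value ..., lists and objects as JSON in quotes. arm_command: Moves the arm, as the interface text tells. Its arguments: {"type":"object","properties":{"motion":{"type":"array"}},"required":["motion"]}

```bash
mkdir -p pics; cat > h.py <<'E'
import numpy as np, cv2
from cell import get_state, camera, hand_in
def pts(c):
    h,w=c["depth"].shape; f=h/2/np.tan(np.radians(c["fov_y"])/2)
    u,v=np.meshgrid(np.arange(w),np.arange(h)); d=c["depth"]
    P=np.stack([(u-c["cx"])/f*d,(v-c["cy"])/f*d,d],-1)
    E=np.array(c["extrinsics"]); return P@E[:3,:3].T+E[:3,3]
E
python3 - <<'E'
from h import *
s=get_state(); print(s["time_s"],s["tool_pos"],np.round(s["tcp_rot"],3).tolist())
ims=[]
for n in("scene","side"):
    c=camera(n); np.savez(n+".npz",**{k:c[k] for k in c}); cv2.imwrite(f"pics/{n}.png",c["frame"][...,::-1])
    print(n,np.round(c["extrinsics"],2).tolist(),c["fov_y"])
E
```

```text
0.0 [5.74737291e-01 8.64280114e-06 2.44818599e-01] [[-0.0, 1.0, -0.001], [1.0, 0.0, -0.0], [-0.0, -0.001, -1.0]]
scene [[0.82, -0.4, 0.4, 0.11], [-0.57, -0.58, 0.58, -0.69], [0.0, -0.7, -0.71, 0.87], [0.0, 0.0, 0.0, 1.0]] 47.57128611076433
side [[0.38, 0.79, -0.47, 1.17], [0.93, -0.33, 0.18, -0.32], [-0.01, -0.51, -0.86, 1.23], [0.0, 0.0, 0.0, 1.0]] 49.28608668155009
```

View pics/scene.png

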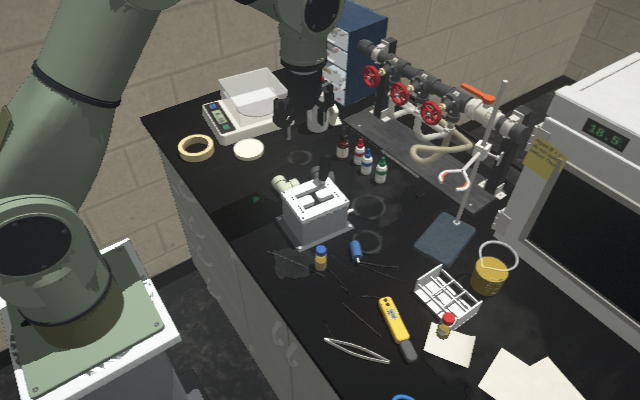

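View pics/side.png

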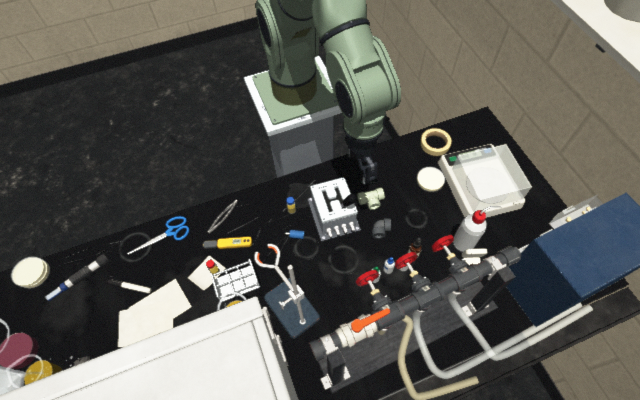

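The selector is at scene px (315,205) and side px (335,205). The vial is to its right, and the air stone, tee and elbow are close round it. I'll zoom in and measure the plate.

```bash
python3 - <<'E'
from h import *
A=np.load("scene.npz");B=np.load("side.npz")
a=cv2.resize(A["frame"][155:255,255:405],(600,400),interpolation=cv2.INTER_CUBIC)
b=cv2.resize(B["frame"][140:260,270:420],(500,400),interpolation=cv2.INTER_CUBIC)
cv2.imwrite("pics/za.png",a[...,::-1]);cv2.imwrite("pics/zb.png",b[...,::-1])
for n,c in(("sc",A),("si",B)):
    P=pts(c);x,y,z=P[...,0],P[...,1],P[...,2]
    m=(abs(z-.1)<.006)&(x>.35)&(x<.85)&(abs(y)<.3)
    k,l,st,ce=cv2.connectedComponentsWithStats(m.astype(np.uint8))
    i=1+st[1:,4].argmax(); q=P[l==i]; print(n,st[i],np.median(q[:,2]),cv2.minAreaRect((q[:,:2]*1000).astype(np.float32)))
    c0=q.mean(0)
    m=(abs(x-c0[0])<.11)&(abs(y-c0[1])<.11)&(z>.108)&(z<.2)
    v,u=np.nonzero(m)
    for lo in np.arange(.108,.2,.01):
        mm=m&(z>=lo)&(z<lo+.01)
        if mm.sum(): print(round(lo,3),mm.sum(),np.round(P[mm].min(0),3),np.round(P[mm].max(0),3),np.argwhere(mm).mean(0).round())
E
```

```text
sc [ 280  177   69   46 1605] 0.10199249165925295 ((556.9370727539062, -68.33059692382812), (112.6250991821289, 129.4938201904297), 84.62089538574219)
0.108 16 [ 0.584 -0.056  0.108] [ 0.596 -0.046  0.118] [184. 321.]
0.118 28 [ 0.584 -0.058  0.118] [ 0.603 -0.042  0.128] [180. 322.]
0.128 33 [ 0.585 -0.056  0.128] [ 0.607 -0.037  0.138] [177. 322.]
0.138 44 [ 0.587 -0.055  0.138] [ 0.611 -0.031  0.148] [173. 322.]
0.148 43 [ 0.59  -0.052  0.148] [ 0.613 -0.03   0.158] [169. 324.]
0.158 46 [ 0.593 -0.052  0.158] [ 0.618 -0.028  0.168] [165. 324.]
0.168 53 [ 0.596 -0.05   0.168] [ 0.62  -0.025  0.178] [160. 325.]
0.178 48 [ 0.601 -0.047  0.179] [ 0.624 -0.025  0.186] [156. 326.]
si [ 311  178   47   45 1014] 0.098370302350275 ((558.631103515625, -68.9482650756836), (108.51599884033203, 130.8044891357422), 84.48145294189453)
0.108 4 [ 0.592 -0.056  0.111] [ 0.605 -0.051  0.116] [205. 343.]
0.118 6 [ 0.591 -0.056  0.118] [ 0.609 -0.049  0.127] [204. 344.]
0.128 11 [ 0.593 -0.056  0.132] [ 0.615 -0.043  0.137] [203. 345.]
0.138 11 [ 0.597 -0.055  0.14 ] [ 0.618 -0.045  0.148] [202. 346.]
0.148 11 [ 0.6   -0.053  0.149] [ 0.624 -0.038  0.157] [201. 347.]
0.158 21 [ 0.603 -0.052  0.158] [ 0.628 -0.023  0.168] [200. 349.]
0.168 41 [ 0.602 -0.049  0.168] [ 0.627 -0.025  0.178] [198. 351.]
0.178 21 [ 0.61  -0.046  0.178] [ 0.626 -0.027  0.184] [196. 352.]
```

View pics/za.png

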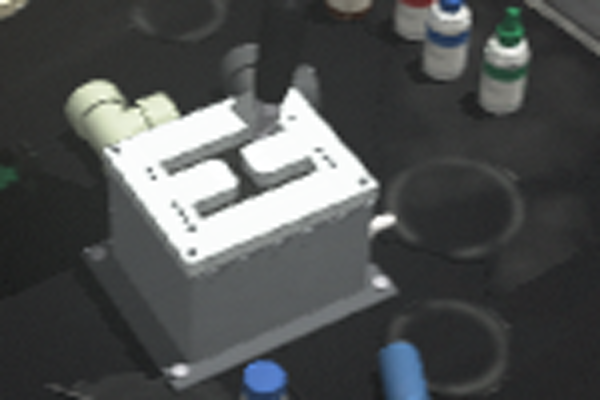

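View pics/zb.png

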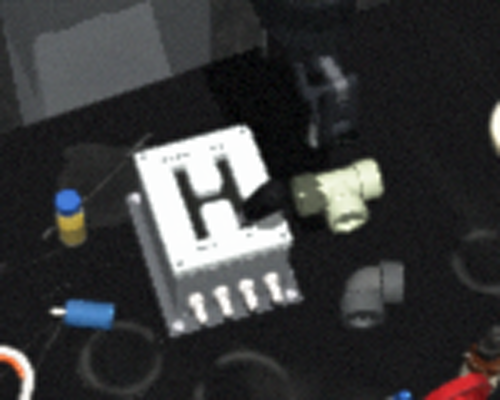

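The lever is in the far-left slot and leans forward. The selector's yaw is about -5.4°, centred at (0.558, -0.069). I'll fit the lever's angles while the hand shuts and turns to the selector's axes.

```bash
cat >> h.py <<'E'
from scipy.optimize import least_squares
C=np.array([.5578,-.0687]); YAW=np.radians(-5.45)
R=np.array([[np.cos(YAW),-np.sin(YAW)],[np.sin(YAW),np.cos(YAW)]])
def loc(P):
    Q=np.array(P,float); Q[...,:2]=(Q[...,:2]-C)@R; return Q   # selector axes, z over bench
def axis(s,e): return np.array([np.sin(s),-np.cos(s)*np.sin(e),np.cos(s)*np.cos(e)])
def fit(cams,guess,excl=None):
    Q=np.concatenate([loc(pts(c)).reshape(-1,3) for c in cams])-[0,0,.015]
    def hd(p):
        a=axis(*p); h=Q@a; return h,np.linalg.norm(Q-h[:,None]*a,axis=1)
    best=None
    h,d=hd(guess); m=(h>.108)&(h<.183)&(d<.035)
    if excl is not None: m&=~excl(Q+[0,0,.015])
    Q=Q[m]
    def r(p):
        h,d=hd(p); return (d-np.interp(h,[.11,.112,.16,.18],[.005,.010,.014,.012]))*1000
    o=least_squares(r,guess,loss="soft_l1",f_scale=2)
    return o.x,len(Q),np.median(abs(r(o.x)))
def tcp():
    s=get_state(); return loc(s["tool_pos"]),s
E
python3 - <<'E'
from h import *
A=np.load("scene.npz");B=np.load("side.npz")
for c in([A],[B],[A,B]):
  for g in((.33,-.245),): print(fit(c,g))
E
```

```text
(array([ 0.31288578, -0.24748822]), 303, np.float64(1.133956491318611))
(array([ 0.32932058, -0.24782994]), 123, np.float64(1.3202515581513166))
(array([ 0.31616874, -0.24638366]), 426, np.float64(1.4238048846684919))
```

>>> arm_command --motion '[{"rz": 5.45,"hand": -1},{"rz": 5.45,"hand": -1},{"rz": 5.45,"hand": -1},{"rz": 5.45,"hand": -1},{"rz": 5.45,"hand": -1}]'

```text
invalid input at $.motion[0]: expected keys rx, ry, rz, dx, dy, dz, hand
```

>>> arm_command --motion '[{"rx": 0,"ry": 0,"rz": 5.45,"dx": 0,"dy": 0,"dz": 0,"hand": -1},{"rx": 0,"ry": 0,"rz": 5.45,"dx": 0,"dy": 0,"dz": 0,"hand": -1},{"rx": 0,"ry": 0,"rz": 5.45,"dx": 0,"dy": 0,"dz": 0,"hand": -1},{"rx": 0,"ry": 0,"rz": 5.45,"dx": 0,"dy": 0,"dz": 0,"hand": -1},{"rx": 0,"ry": 0,"rz": 5.45,"dx": 0,"dy": 0,"dz": 0,"hand": -1}]'

```text
time_s: 0.52
tool_pos: [0.5749, 0.0, 0.2452]
tcp_rot: [[0.093, 0.996, -0.0], [0.996, -0.093, 0.0], [0.0, -0.0, -1.0]]
ft_force: [-1.0, -0.3, 0.3]
finger_gap: 0.0255
grasp_force: 0.0
```

```bash
python3 - <<'E'
from h import *
p,s=tcp(); print(p.round(4),s["finger_gap"],np.round(s["tcp_rot"],3).tolist(),s["time_s"])
# finger geometry near tips from both cameras
for n in("scene","side"):
    P=loc(pts(camera(n)));d=P-p
    m=(abs(d[...,0])<.06)&(abs(d[...,1])<.06)&(d[...,2]>-.03)&(d[...,2]<.06)
    for lo in np.arange(-.02,.06,.01):
        q=d[m&(d[...,2]>=lo)&(d[...,2]<lo+.01)]
        if len(q)>3: print(n,round(lo,2),len(q),np.percentile(q,5,axis=0).round(3),np.percentile(q,95,axis=0).round(3))
E
```

```text
[0.0105 0.0701 0.2452] 0.02550441864616972 [[0.093, 0.996, -0.0], [0.996, -0.093, 0.0], [0.0, -0.0, -1.0]] 0.5167
scene -0.02 6 [-0.018 -0.006 -0.012] [ 0.014  0.008 -0.01 ]
scene -0.01 45 [-0.022 -0.011 -0.008] [ 0.023  0.009 -0.001]
scene 0.0 58 [-0.025 -0.011  0.001] [0.026 0.005 0.009]
scene 0.01 69 [-0.025 -0.011  0.011] [0.024 0.008 0.019]
scene 0.02 57 [-0.025 -0.011  0.021] [0.021 0.007 0.029]
scene 0.03 106 [-0.041 -0.013  0.03 ] [0.04  0.011 0.04 ]
scene 0.04 149 [-0.044 -0.012  0.041] [0.047 0.01  0.049]
scene 0.05 133 [-0.048 -0.016  0.051] [0.05  0.011 0.059]
side -0.02 5 [-0.006 -0.01  -0.014] [ 0.021 -0.001 -0.01 ]
side -0.01 19 [-0.008 -0.011 -0.009] [ 0.026  0.004 -0.   ]
side 0.0 15 [-0.01  -0.011  0.001] [0.026 0.004 0.008]
side 0.01 13 [-0.011 -0.011  0.011] [ 0.02  -0.006  0.019]
side 0.02 11 [-0.015 -0.013  0.023] [ 0.031 -0.008  0.03 ]
side 0.03 31 [-0.014 -0.013  0.031] [0.041 0.006 0.039]
side 0.04 19 [-0.013 -0.014  0.041] [0.045 0.001 0.05 ]
side 0.05 30 [-0.012 -0.017  0.051] [0.055 0.004 0.06 ]
```

>>> arm_command --motion '[{"rx": 0,"ry": 0,"rz": 5.45,"dx": -34,"dy": 95,"dz": 0,"hand": -1},{"rx": 0,"ry": 0,"rz": 5.45,"dx": -34,"dy": 95,"dz": 0,"hand": -1},{"rx": 0,"ry": 0,"rz": 5.45,"dx": -34,"dy": 95,"dz": 0,"hand": -1},{"rx": 0,"ry": 0,"rz": 5.45,"dx": -34,"dy": 95,"dz": 0,"hand": -1},{"rx": 0,"ry": 0,"rz": 5.45,"dx": -34,"dy": 95,"dz": 0,"hand": -1}]'

```text
time_s: 1.03
tool_pos: [0.6664, -0.0434, 0.2443]
tcp_rot: [[0.189, 0.982, -0.001], [0.982, -0.189, 0.0], [-0.0, -0.001, -1.0]]
ft_force: [0.0, -0.6, 0.1]
finger_gap: -0.0001
grasp_force: 0.0
```

```bash
python3 - <<'E'
from h import *
p,s=tcp(); print(p.round(4),s["finger_gap"],np.round(s["tcp_rot"],3).tolist(),s["time_s"])
cs=[camera(n) for n in("scene","side")]
print(fit(cs,(.316,-.245),lambda Q:Q[:,2]>.2))
for c in cs:
    d=loc(pts(c))-p
    m=(abs(d[...,0])<.06)&(abs(d[...,1])<.06)
    for lo in np.arange(-.02,.06,.01):
        q=d[m&(d[...,2]>=lo)&(d[...,2]<lo+.01)]
        if len(q)>3: print(round(lo,2),len(q),np.percentile(q,5,axis=0).round(3),np.percentile(q,95,axis=0).round(3))
E
```

```text
[0.1057 0.0355 0.2443] -8.394263009174629e-05 [[0.189, 0.982, -0.001], [0.982, -0.189, 0.0], [-0.0, -0.001, -1.0]] 1.0333
(array([ 0.31634795, -0.24528359]), 412, np.float64(1.2498427674435455))
-0.01 30 [-0.011 -0.011 -0.009] [ 0.01  -0.002 -0.   ]
0.0 47 [-0.013 -0.011  0.002] [0.012 0.007 0.009]
0.01 49 [-0.013 -0.011  0.011] [0.012 0.007 0.019]
0.02 36 [-0.013 -0.011  0.021] [0.01  0.001 0.029]
0.03 82 [-0.029 -0.014  0.031] [ 0.028 -0.     0.04 ]
0.04 140 [-0.034 -0.014  0.041] [0.037 0.01  0.049]
0.05 122 [-0.042 -0.017  0.051] [0.043 0.006 0.059]
-0.01 7 [-0.006 -0.01  -0.008] [ 0.011 -0.007 -0.001]
0.0 6 [-0.002 -0.011  0.001] [ 0.007 -0.008  0.007]
0.01 4 [ 0.004 -0.011  0.013] [ 0.009 -0.007  0.018]
0.03 22 [ 0.013 -0.014  0.032] [0.029 0.001 0.04 ]
0.04 12 [ 0.015 -0.014  0.041] [ 0.034 -0.002  0.049]
0.05 16 [-0.006 -0.016  0.052] [ 0.044 -0.01   0.057]
```

The turn is relative, so I added a second 5.45°. I'll undo it and descend behind the lever. The shut fingers measure ±12.5 mm along the tool's y and ±11 mm along its x.

>>> arm_command --motion '[{"rx": 0,"ry": 0,"rz": -5.45,"dx": 0,"dy": 0,"dz": 40,"hand": -1},{"rx": 0,"ry": 0,"rz": -5.45,"dx": 0,"dy": 0,"dz": 76,"hand": -1},{"rx": 0,"ry": 0,"rz": -5.45,"dx": 0,"dy": 0,"dz": 76,"hand": -1},{"rx": 0,"ry": 0,"rz": -5.45,"dx": 0,"dy": 0,"dz": 76,"hand": -1}]'

```text
time_s: 1.47
tool_pos: [0.6657, -0.0424, 0.1696]
tcp_rot: [[0.095, 0.995, -0.002], [0.995, -0.095, 0.0], [0.0, -0.002, -1.0]]
ft_force: [0.6, -0.1, 0.6]
finger_gap: 0.0
grasp_force: 0.0
```

```bash
python3 - <<'E'
from h import *
p,s=tcp(); print(p.round(4),np.round(s["tcp_rot"],3).tolist(),s["ft_force"])
E
```

```text
[0.1049 0.0364 0.1696] [[0.095, 0.995, -0.002], [0.995, -0.095, 0.0], [0.0, -0.002, -1.0]] [ 0.57604723 -0.11179254  0.63591531]
```

>>> arm_command --motion '[{"rx": 0,"ry": 0,"rz": 0,"dx": 1,"dy": -12,"dz": 0,"hand": -1},{"rx": 0,"ry": 0,"rz": 0,"dx": 2,"dy": -24,"dz": 0,"hand": -1},{"rx": 0,"ry": 0,"rz": 0,"dx": 2,"dy": -35,"dz": 0,"hand": -1},{"rx": 0,"ry": 0,"rz": 0,"dx": 2,"dy": -45,"dz": 0,"hand": -1},{"rx": 0,"ry": 0,"rz": 0,"dx": 2,"dy": -55,"dz": 0,"hand": -1}]'

```text
time_s: 1.88
tool_pos: [0.6125, -0.0354, 0.1726]
tcp_rot: [[0.095, 0.995, 0.005], [0.995, -0.095, -0.0], [0.0, 0.005, -1.0]]
ft_force: [2.9, -0.2, 1.1]
finger_gap: 0.0
grasp_force: 0.8
```

>>> arm_command --motion '[{"rx": 0,"ry": 0,"rz": 0,"dx": 0,"dy": -5,"dz": 0,"hand": -1},{"rx": 0,"ry": 0,"rz": 0,"dx": 0,"dy": -10,"dz": 0,"hand": -1},{"rx": 0,"ry": 0,"rz": 0,"dx": 0,"dy": -10,"dz": 0,"hand": -1}]'

```text
time_s: 2.13
tool_pos: [0.6019, -0.0346, 0.1708]
tcp_rot: [[0.095, 0.995, 0.002], [0.995, -0.095, -0.0], [0.0, 0.002, -1.0]]
ft_force: [0.4, -0.7, 0.7]
finger_gap: 0.0
grasp_force: 0.4
```

```bash
cat >> h.py <<'E'
def look(g):
    p,s=tcp(); print(p.round(4),s["ft_force"].round(1) if hasattr(s["ft_force"],"round") else s["ft_force"],s["time_s"])
    cs=[camera(n) for n in("scene","side")]
    ex=lambda Q:(abs(Q[:,0]-p[0])<.0125)&(abs(Q[:,1]-p[1])<.0125)&(Q[:,2]>p[2]-.016)|(Q[:,2]>p[2]+.024)&(abs(Q[:,0]-p[0])<.05)
    for c in (cs[:1],cs[1:],cs): print(fit(c,g,ex))
    return cs
E
python3 - <<'E'
from h import *
look((.08,-.245))
E
```

```text
[0.0407 0.0381 0.1708] [ 0.4 -0.7  0.7] 2.1333
(array([ 0.08911785, -0.24443987]), 299, np.float64(1.0742809833013245))
(array([ 0.10304395, -0.24287859]), 64, np.float64(0.7897465502749567))
(array([ 0.09157828, -0.24316089]), 363, np.float64(1.1259281488719755))
```

Prediction and measurement agree: shift is 0.09, so there are about 14 mm to go.

>>> arm_command --motion '[{"rx": 0,"ry": 0,"rz": 0,"dx": 0,"dy": -5,"dz": 0,"hand": -1},{"rx": 0,"ry": 0,"rz": 0,"dx": 0,"dy": -10,"dz": 0,"hand": -1},{"rx": 0,"ry": 0,"rz": 0,"dx": 0,"dy": -14,"dz": 0,"hand": -1},{"rx": 0,"ry": 0,"rz": 0,"dx": 0,"dy": -14,"dz": 0,"hand": -1}]'

```text
time_s: 2.57
tool_pos: [0.5871, -0.0333, 0.1693]
tcp_rot: [[0.095, 0.995, -0.001], [0.995, -0.095, 0.0], [-0.0, -0.001, -1.0]]
ft_force: [0.6, -0.1, -1.1]
finger_gap: 0.0001
grasp_force: 0.2
```

```bash
python3 - <<'E'
from h import *
look((.0,-.245))
E
```

```text
[0.0258 0.038  0.1693] [ 0.6 -0.1 -1.1] 2.5667
(array([-0.00105613, -0.24523126]), 292, np.float64(1.0517848772053293))
(array([ 0.01054735, -0.24257373]), 63, np.float64(1.1150645603703688))
(array([ 0.00101184, -0.24379927]), 355, np.float64(1.1388217010380766))
```

Shift is 0.00. Next I go round to the left side and push across.

>>> arm_command --motion '[{"rx": 0,"ry": 0,"rz": 0,"dx": 0,"dy": 15,"dz": 0,"hand": -1},{"rx": 0,"ry": 0,"rz": 0,"dx": 25,"dy": 20,"dz": 0,"hand": -1},{"rx": 0,"ry": 0,"rz": 0,"dx": 52,"dy": 15,"dz": 0,"hand": -1},{"rx": 0,"ry": 0,"rz": 0,"dx": 52,"dy": -10,"dz": 0,"hand": -1},{"rx": 0,"ry": 0,"rz": 0,"dx": 52,"dy": -26,"dz": 0,"hand": -1}]'

```text
time_s: 3.08
tool_pos: [0.5655, 0.0225, 0.1688]
tcp_rot: [[0.093, 0.996, -0.001], [0.996, -0.093, 0.0], [0.0, -0.001, -1.0]]
ft_force: [-0.3, -0.5, -0.3]
finger_gap: -0.0003
grasp_force: 0.0
```

>>> arm_command --motion '[{"rx": 0,"ry": 0,"rz": 0,"dx": 0,"dy": 0,"dz": 0,"hand": -1},{"rx": 0,"ry": 0,"rz": 0,"dx": 0,"dy": 0,"dz": 0,"hand": -1}]'

```text
time_s: 3.25
tool_pos: [0.5669, 0.0209, 0.1695]
tcp_rot: [[0.095, 0.995, -0.0], [0.995, -0.095, -0.0], [-0.0, 0.0, -1.0]]
ft_force: [0.5, 0.5, -0.0]
finger_gap: 0.0001
grasp_force: 0.0
```

```bash
python3 - <<'E'
from h import *
look((.0,-.245))
E
```

```text
[0.0006 0.0901 0.1695] [ 0.5  0.5 -0. ] 3.25
(array([-0.00128038, -0.24576991]), 294, np.float64(1.0850304567998035))
(array([ 0.0020729, -0.2426123]), 150, np.float64(1.2027892413497745))
(array([ 0.00036565, -0.24465718]), 444, np.float64(1.1868870096175481))
```

>>> arm_command --motion '[{"rx": 0,"ry": 0,"rz": 0,"dx": -12,"dy": 0,"dz": 0,"hand": -1},{"rx": 0,"ry": 0,"rz": 0,"dx": -20,"dy": 0,"dz": 0,"hand": -1},{"rx": 0,"ry": 0,"rz": 0,"dx": -27,"dy": 0,"dz": 0,"hand": -1},{"rx": 0,"ry": 0,"rz": 0,"dx": -34,"dy": 0,"dz": 0,"hand": -1},{"rx": 0,"ry": 0,"rz": 0,"dx": -40,"dy": 0,"dz": 0,"hand": -1}]'

```text
time_s: 3.77
tool_pos: [0.5631, -0.02, 0.1693]
tcp_rot: [[0.096, 0.995, 0.0], [0.995, -0.096, 0.0], [0.0, 0.0, -1.0]]
ft_force: [-0.3, 1.2, 0.9]
finger_gap: -0.0005
grasp_force: 0.7
```

```bash
python3 - <<'E'
from h import *
look((.0,-.15))
E
```

```text
[0.0007 0.049  0.1693] [-0.3  1.2  0.9] 3.7667
(array([-0.00292046, -0.16178465]), 279, np.float64(0.8774732137670216))
(array([ 0.00114581, -0.15266468]), 143, np.float64(1.4616790814288763))
(array([-0.00082978, -0.15952982]), 422, np.float64(1.1318568678932621))
```

It's crossing freely. I'll keep pushing.

>>> arm_command --motion '[{"rx": 0,"ry": 0,"rz": 0,"dx": -9,"dy": 0,"dz": 0,"hand": -1},{"rx": 0,"ry": 0,"rz": 0,"dx": -18,"dy": 0,"dz": 0,"hand": -1},{"rx": 0,"ry": 0,"rz": 0,"dx": -27,"dy": 0,"dz": 0,"hand": -1},{"rx": 0,"ry": 0,"rz": 0,"dx": -36,"dy": 0,"dz": 0,"hand": -1},{"rx": 0,"ry": 0,"rz": 0,"dx": -45,"dy": 0,"dz": 0,"hand": -1}]'

```text
time_s: 4.28
tool_pos: [0.5587, -0.0649, 0.1693]
tcp_rot: [[0.095, 0.995, -0.0], [0.995, -0.095, -0.0], [-0.0, -0.0, -1.0]]
ft_force: [0.7, 1.1, 1.1]
finger_gap: 0.0002
grasp_force: 0.6
```

>>> arm_command --motion '[{"rx": 0,"ry": 0,"rz": 0,"dx": -3,"dy": 0,"dz": 0,"hand": -1},{"rx": 0,"ry": 0,"rz": 0,"dx": -6,"dy": 0,"dz": 0,"hand": -1},{"rx": 0,"ry": 0,"rz": 0,"dx": -6,"dy": 0,"dz": 0,"hand": -1}]'

```text
time_s: 4.53
tool_pos: [0.5582, -0.0703, 0.1692]
tcp_rot: [[0.096, 0.995, -0.0], [0.995, -0.096, -0.0], [-0.0, -0.0, -1.0]]
ft_force: [0.1, 0.2, -0.2]
finger_gap: -0.0005
grasp_force: 0.0
```

```bash
python3 - <<'E'
from h import *
look((.0,.18))
E
```

```text
[ 0.0005 -0.0015  0.1692] [ 0.1  0.2 -0.2] 4.5333
(array([-0.00235994,  0.16260482]), 234, np.float64(0.9686511536866278))
(array([-0.00193788,  0.17934887]), 131, np.float64(1.3343627040386403))
(array([-0.00143265,  0.16576286]), 365, np.float64(1.197604563809466))
```

>>> arm_command --motion '[{"rx": 0,"ry": 0,"rz": 0,"dx": -4,"dy": 0,"dz": 0,"hand": -1},{"rx": 0,"ry": 0,"rz": 0,"dx": -7,"dy": 0,"dz": 0,"hand": -1},{"rx": 0,"ry": 0,"rz": 0,"dx": -9.5,"dy": 0,"dz": 0,"hand": -1},{"rx": 0,"ry": 0,"rz": 0,"dx": -10,"dy": 0,"dz": 0,"hand": -1}]'

```text
time_s: 4.97
tool_pos: [0.5572, -0.0802, 0.1693]
tcp_rot: [[0.095, 0.995, -0.0], [0.995, -0.095, -0.0], [-0.0, -0.0, -1.0]]
ft_force: [0.4, 0.8, -0.4]
finger_gap: -0.0004
grasp_force: 0.4
```

```bash
python3 - <<'E'
from h import *
look((.0,.23))
E
```

```text
[ 0.0005 -0.0115  0.1693] [ 0.4  0.8 -0.4] 4.9667
(array([-0.00350279,  0.22495018]), 245, np.float64(1.1279569892238013))
(array([0.00152074, 0.24531997]), 132, np.float64(1.2990813914764985))
(array([-0.00083882,  0.22920143]), 377, np.float64(1.273691586100122))
```

>>> arm_command --motion '[{"rx": 0,"ry": 0,"rz": 0,"dx": -1,"dy": 0,"dz": 0,"hand": -1},{"rx": 0,"ry": 0,"rz": 0,"dx": -2,"dy": 0,"dz": 0,"hand": -1},{"rx": 0,"ry": 0,"rz": 0,"dx": -2,"dy": 0,"dz": 0,"hand": -1}]'

```text
time_s: 5.32
tool_pos: [0.5571, -0.0816, 0.1692]
tcp_rot: [[0.095, 0.995, -0.0], [0.995, -0.095, 0.0], [0.0, -0.0, -1.0]]
ft_force: [-0.6, 1.9, -0.7]
finger_gap: -0.0
grasp_force: 0.9
```

```bash
python3 - <<'E'
from h import *
look((.0,.24))
E
```

```text
[ 0.0005 -0.0129  0.1692] [-0.6  1.9 -0.7] 5.3167
(array([-0.00170114,  0.23450486]), 250, np.float64(1.0976275243576783))
(array([0.00106218, 0.25138094]), 136, np.float64(1.3306932107096199))
(array([1.76533549e-04, 2.38150613e-01]), 386, np.float64(1.2096415684920356))
```

The lever is against the right wall of the channel (select ≈ 0.24). Next I go round to the near side.

>>> arm_command --motion '[{"rx": 0,"ry": 0,"rz": 0,"dx": 16,"dy": 0,"dz": 0,"hand": -1},{"rx": 0,"ry": 0,"rz": 0,"dx": 22,"dy": -30,"dz": 0,"hand": -1},{"rx": 0,"ry": 0,"rz": 0,"dx": 14,"dy": -56,"dz": 4,"hand": -1},{"rx": 0,"ry": 0,"rz": 0,"dx": -20,"dy": -56,"dz": 4,"hand": -1},{"rx": 0,"ry": 0,"rz": 0,"dx": -25,"dy": -56,"dz": 4,"hand": -1}]'

```text
time_s: 5.83
tool_pos: [0.4975, -0.1054, 0.1655]
tcp_rot: [[0.098, 0.995, -0.001], [0.995, -0.098, -0.003], [-0.003, -0.001, -1.0]]
ft_force: [-0.0, -2.1, 0.8]
finger_gap: 0.0001
grasp_force: 0.0
```

>>> arm_command --motion '[{"rx": 0,"ry": 0,"rz": 0,"dx": 0,"dy": 0,"dz": 0,"hand": -1},{"rx": 0,"ry": 0,"rz": 0,"dx": 0,"dy": 0,"dz": 0,"hand": -1}]'

```text
time_s: 6.0
tool_pos: [0.4992, -0.1014, 0.1654]
tcp_rot: [[0.096, 0.995, 0.0], [0.995, -0.096, 0.0], [0.0, 0.0, -1.0]]
ft_force: [-0.6, 0.5, -0.5]
finger_gap: -0.0003
grasp_force: 0.0
```

```bash
python3 - <<'E'
from h import *
look((.0,.24))
E
```

```text
[-0.0552 -0.0381  0.1654] [-0.6  0.5 -0.5] 6.0
(array([-0.00290213,  0.23647598]), 223, np.float64(0.7435006358132036))
(array([0.00226026, 0.25388619]), 136, np.float64(1.0738392314600256))
(array([-0.00047023,  0.24068331]), 359, np.float64(1.0957480652268263))
```

>>> arm_command --motion '[{"rx": 0,"ry": 0,"rz": 0,"dx": 0,"dy": 14,"dz": 0,"hand": -1},{"rx": 0,"ry": 0,"rz": 0,"dx": 0,"dy": 25,"dz": 0,"hand": -1},{"rx": 0,"ry": 0,"rz": 0,"dx": 0,"dy": 35,"dz": 0,"hand": -1},{"rx": 0,"ry": 0,"rz": 0,"dx": 0,"dy": 46,"dz": 0,"hand": -1},{"rx": 0,"ry": 0,"rz": 0,"dx": 0,"dy": 57,"dz": 0,"hand": -1}]'

```text
time_s: 6.52
tool_pos: [0.5563, -0.1058, 0.1652]
tcp_rot: [[0.094, 0.996, -0.001], [0.996, -0.094, 0.0], [0.0, -0.001, -1.0]]
ft_force: [-1.3, 0.2, -0.3]
finger_gap: 0.0003
grasp_force: 0.5
```

>>> arm_command --motion '[{"rx": 0,"ry": 0,"rz": 0,"dx": 0,"dy": 7,"dz": 0,"hand": -1},{"rx": 0,"ry": 0,"rz": 0,"dx": 0,"dy": 13,"dz": 0,"hand": -1},{"rx": 0,"ry": 0,"rz": 0,"dx": 0,"dy": 13,"dz": 0,"hand": -1}]'

```text
time_s: 6.77
tool_pos: [0.5694, -0.1072, 0.165]
tcp_rot: [[0.094, 0.996, -0.0], [0.996, -0.094, 0.0], [0.0, -0.0, -1.0]]
ft_force: [0.2, 0.8, 0.3]
finger_gap: 0.0001
grasp_force: 0.0
```

```bash
python3 - <<'E'
from h import *
look((.28,.24))
E
```

```text
[ 0.0152 -0.0372  0.165 ] [0.2 0.8 0.3] 6.7667
(array([0.28055223, 0.23471152]), 219, np.float64(1.2136216866904908))
(array([0.27962987, 0.2472769 ]), 83, np.float64(1.8350552033313123))
(array([0.28045759, 0.23609618]), 302, np.float64(1.4536731396869693))
```

>>> arm_command --motion '[{"rx": 0,"ry": 0,"rz": 0,"dx": 0,"dy": 6,"dz": 0,"hand": -1},{"rx": 0,"ry": 0,"rz": 0,"dx": 0,"dy": 11,"dz": 0,"hand": -1},{"rx": 0,"ry": 0,"rz": 0,"dx": 0,"dy": 14,"dz": 0,"hand": -1},{"rx": 0,"ry": 0,"rz": 0,"dx": 0,"dy": 14,"dz": 0,"hand": -1}]'

```text
time_s: 7.2
tool_pos: [0.5832, -0.1092, 0.1652]
tcp_rot: [[0.095, 0.995, 0.0], [0.995, -0.095, 0.0], [0.0, 0.0, -1.0]]
ft_force: [-0.5, -0.4, 1.2]
finger_gap: -0.0001
grasp_force: 0.1
```

```bash
python3 - <<'E'
from h import *
look((.37,.24))
E
```

```text
[ 0.0291 -0.0379  0.1652] [-0.5 -0.4  1.2] 7.2
(array([0.37074271, 0.24168496]), 240, np.float64(1.5453836118867637))
(array([0.3597787 , 0.24986661]), 76, np.float64(2.476639328578))
(array([0.36888234, 0.24209794]), 316, np.float64(1.7100076929310921))
```

>>> arm_command --motion '[{"rx": 0,"ry": 0,"rz": 0,"dx": 0,"dy": 1,"dz": 0,"hand": -1},{"rx": 0,"ry": 0,"rz": 0,"dx": 0,"dy": 2,"dz": 0,"hand": -1},{"rx": 0,"ry": 0,"rz": 0,"dx": 0,"dy": 3,"dz": 0,"hand": -1},{"rx": 0,"ry": 0,"rz": 0,"dx": 0,"dy": 3,"dz": 0,"hand": -1}]'

```text
time_s: 7.63
tool_pos: [0.5857, -0.1095, 0.1653]
tcp_rot: [[0.095, 0.995, -0.0], [0.995, -0.095, 0.0], [0.0, -0.0, -1.0]]
ft_force: [-0.5, 0.7, -0.0]
finger_gap: 0.0
grasp_force: 0.3
```

```bash
python3 - <<'E'
from h import *
look((.38,.24))
E
```

```text
[ 0.0317 -0.038   0.1653] [-0.5  0.7 -0. ] 7.6333
(array([0.38453814, 0.24664733]), 246, np.float64(1.888168408967608))
(array([0.44211859, 0.29426887]), 82, np.float64(4.865236354382349))
(array([0.38513228, 0.24894056]), 328, np.float64(2.041366909915941))
```

>>> arm_command --motion '[{"rx": 0,"ry": 0,"rz": 0,"dx": 0,"dy": 0.7,"dz": 0,"hand": -1},{"rx": 0,"ry": 0,"rz": 0,"dx": 0,"dy": 1.5,"dz": 0,"hand": -1},{"rx": 0,"ry": 0,"rz": 0,"dx": 0,"dy": 1.5,"dz": 0,"hand": -1}]'

```text
time_s: 7.98
tool_pos: [0.5872, -0.1096, 0.1652]
tcp_rot: [[0.095, 0.995, -0.0], [0.995, -0.095, 0.0], [0.0, -0.0, -1.0]]
ft_force: [-1.1, 0.2, -0.6]
finger_gap: -0.0003
grasp_force: 0.3
```

>>> arm_command --motion '[{"rx": 0,"ry": 0,"rz": 0,"dx": 0,"dy": -30,"dz": 0,"hand": -1},{"rx": 0,"ry": 0,"rz": 0,"dx": 0,"dy": -70,"dz": 0,"hand": -1},{"rx": 0,"ry": 0,"rz": 0,"dx": 0,"dy": -70,"dz": -40,"hand": -1},{"rx": 0,"ry": 0,"rz": 0,"dx": 0,"dy": -70,"dz": -80,"hand": -1},{"rx": 0,"ry": 0,"rz": 0,"dx": 0,"dy": -70,"dz": -80,"hand": -1}]'

```text
time_s: 8.4
tool_pos: [0.5188, -0.1033, 0.2514]
tcp_rot: [[0.095, 0.995, 0.008], [0.995, -0.095, -0.001], [-0.0, 0.008, -1.0]]
ft_force: [1.4, -0.1, 2.4]
finger_gap: 0.0001
grasp_force: 0.0
```

>>> arm_command --motion '[{"rx": 0,"ry": 0,"rz": 0,"dx": 0,"dy": 0,"dz": 0,"hand": -1},{"rx": 0,"ry": 0,"rz": 0,"dx": 0,"dy": 0,"dz": 0,"hand": -1},{"rx": 0,"ry": 0,"rz": 0,"dx": 0,"dy": 0,"dz": 0,"hand": -1},{"rx": 0,"ry": 0,"rz": 0,"dx": 0,"dy": 0,"dz": 0,"hand": -1}]'

```text
time_s: 8.73
tool_pos: [0.5173, -0.103, 0.2445]
tcp_rot: [[0.095, 0.995, -0.001], [0.995, -0.095, 0.0], [0.0, -0.001, -1.0]]
ft_force: [0.5, 1.3, 0.4]
finger_gap: -0.0004
grasp_force: 0.0
```

```bash
python3 - <<'E'
from h import *
cs=look((.38,.24)); cv2.imwrite("pics/end.png",np.hstack([cv2.resize(c["frame"][140:260,240:400],(400,300)) for c in cs])[...,::-1])
E
```

```text
[-0.0371 -0.038   0.2445] [0.5 1.3 0.4] 8.7333
(array([0.38774788, 0.23965377]), 311, np.float64(1.1296421812123127))
(array([0.39818147, 0.25869392]), 83, np.float64(2.95730057764247))
(array([0.38863546, 0.2418809 ]), 394, np.float64(1.4145888351346498))
```

View pics/end.png

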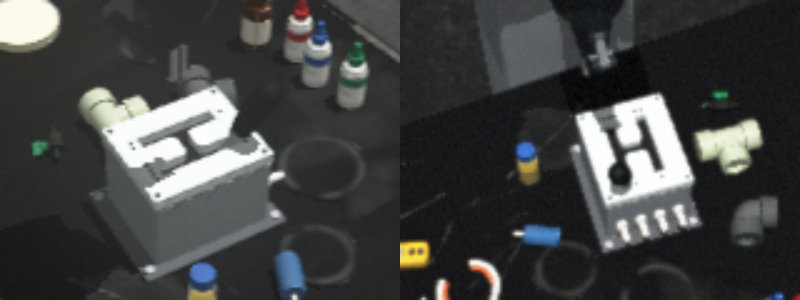

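The lever is in the far-right slot (its grip shows at px (620,172) in the right half) with a shift of about 0.39. The bystanders haven't moved and the hand is clear.

```bash
python3 -c "
from cell import hand_in
print(hand_in())"
```

```text
the job is handed in; nothing more can be done
None
```

The selector is on line three: the lever measures about 0.39 rad shift and 0.24 rad select, fully home in the far-right slot, the small things look unmoved, the hand is clear, and the job was handed in after about 9 s of robot time with no verdict returned.

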